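# Feel round the lamp reflector's rim for chips

### The job

Check the lamp reflector's rim for chips by touch: close the fingers, set the fingertips lightly on the flat rim right beside its locating lug, and run them clockwise (seen from above) all the way round the rim, in light contact with it all along, until they are back beside the lug; then lift clear. Do not touch the silvered mirror inside or press hard on the sprung reflector, do not lift or shove the unit on its blue plate, and leave the fan grille, the glass lamp envelope and the spare thumbwheel as they stand.

Things in the scene. Friction and masses are not known exactly. Their poses are not given: they have to be found in the camera images.
- mount: the whole unit, standing loose on the tile by its own weight (about 1.5 kg): a blue anodised square mounting plate 160 x 160 x 8 mm on four 8 mm rubber feet, carrying the reflector on three springs with bronze thumbwheel screws. Origin: centre of the unit, on the tile; z up; +x points toward the lug
- reflector: the sprung part: black three-lobed carrier and silvered elliptical reflector standing mouth up with a flat level rim. It floats on springs: the rim gives about 0.6 mm per newton where pressed down (3 N sinks it 2 mm, stops near 20 N), equally all round, and springs back. Origin: on the axis, 71 mm below the rim's top; +x points toward the lug
- mirror: the silvered concave inside of the reflector, 60 mm deep, with steep walls, open mouth 140 mm across within the rim; not to be touched. Same origin and axes as reflector
- rim_centre (a point): centre of the rim, level with its top (in mid air over the hollow). The rim is a flat metal ring, 164 mm outside diameter, 140 mm inside (12 mm wide); its top is the highest part of the unit, 108 mm above the tile. One flat black steel locating lug, 24 mm wide, sticks 30 mm out, its top 3 mm lower than the rim's
- rim_0 (a point): point on top of the rim, midway across its flat (radius 76 mm), right beside the locating lug, where the trace starts and finishes
- rim_1 (a point): point on top of the rim, midway across its flat (radius 76 mm), 45 degrees clockwise from the lug seen from above
- rim_2 (a point): point on top of the rim, midway across its flat (radius 76 mm), 90 degrees clockwise from the lug seen from above
- rim_3 (a point): point on top of the rim, midway across its flat (radius 76 mm), 135 degrees clockwise from the lug seen from above
- rim_4 (a point): point on top of the rim, midway across its flat (radius 76 mm), 180 degrees clockwise from the lug seen from above
- rim_5 (a point): point on top of the rim, midway across its flat (radius 76 mm), 225 degrees clockwise from the lug seen from above
- rim_6 (a point): point on top of the rim, midway across its flat (radius 76 mm), 270 degrees clockwise from the lug seen from above
- rim_7 (a point): point on top of the rim, midway across its flat (radius 76 mm), 315 degrees clockwise from the lug seen from above
- grille: bystander: round wire cooling fan grille, 120 mm across, held upright in a black steel spring clip on a 60 x 90 mm base; 140 mm tall, loose. Origin: centre of the base's underside
- envelope: bystander: glass lamp envelope in a steel base cap, standing upright, 60 mm across and 118 mm tall, fragile. Origin: centre of its underside
- thumbwheel: bystander: spare bronze thumbwheel lying flat, 36 mm across and 20 mm tall over its hub. Origin: centre of its underside

How it is judged:
On the way, in this order (a step that is already met when the one before it is completed fails the run):
1. the closed fingertips touch the rim beside the lug (horizontal distance between the grasp point and rim_0 below 0.024 m and contact force between the fingers and reflector above 0.15 N), for 0.3 s.
2. going clockwise, they touch the rim 45 degrees round from the lug (horizontal distance between the grasp point and rim_1 below 0.024 m and contact force between the fingers and reflector above 0.15 N), for 0.3 s.
3. going clockwise, they touch the rim 90 degrees round from the lug (horizontal distance between the grasp point and rim_2 below 0.024 m and contact force between the fingers and reflector above 0.15 N), for 0.3 s.
4. going clockwise, they touch the rim 135 degrees round from the lug (horizontal distance between the grasp point and rim_3 below 0.024 m and contact force between the fingers and reflector above 0.15 N), for 0.3 s.
5. going clockwise, they touch the rim 180 degrees round from the lug (horizontal distance between the grasp point and rim_4 below 0.024 m and contact force between the fingers and reflector above 0.15 N), for 0.3 s.
6. going clockwise, they touch the rim 225 degrees round from the lug (horizontal distance between the grasp point and rim_5 below 0.024 m and contact force between the fingers and reflector above 0.15 N), for 0.3 s.
7. going clockwise, they touch the rim 270 degrees round from the lug (horizontal distance between the grasp point and rim_6 below 0.024 m and contact force between the fingers and reflector above 0.15 N), for 0.3 s.
8. going clockwise, they touch the rim 315 degrees round from the lug (horizontal distance between the grasp point and rim_7 below 0.024 m and contact force between the fingers and reflector above 0.15 N), for 0.3 s.
9. they touch the rim beside the lug again, the circle closed (all of step 1), for 0.3 s.
At the end, for the whole second after the job is handed in: Rim touched, never above 15 N, beside the lug, then at each eighth of a turn clockwise, back to the lug (TCP within 24 mm of the point seen from above, 0.3 s each); mirror untouched; fingers off; reflector level within 0.03 rad, at rest; unit and bystanders within 20 mm of their starts, upright (distance of each of mount, grille, envelope, thumbwheel from where it was at the start of the episode below 0.02 m and linear speed of mount below 0.01 m/s and angle between reflector's own z axis and vertical below 0.03 rad and angular speed of reflector below 0.15 rad/s and contact force between the fingers and reflector below 0.05 N and angle between each of grille, envelope, thumbwheel's own z axis and vertical below 0.3 rad).
It fails at once if the mirror surface inside the rim is touched (contact force between the fingers and mirror above 0.5 N).
It fails at once if the unit is pressed harder than 15 N (contact force between any of the fingers, the arm and mount above 15 N).
It fails at once if the unit is pushed more than 20 mm along the tile, or lifted more than 6 mm (distance of mount from where it was at the start of the episode above 0.02 m or height (world z) of mount above 0.006 m).
It fails at once if the grille, the lamp envelope or the spare thumbwheel is moved more than 20 mm or tipped (distance of any of grille, envelope, thumbwheel from where it was at the start of the episode above 0.02 m or angle between any of grille, envelope, thumbwheel's own z axis and vertical above 0.3 rad).
It also fails if it takes over 61 s, if anything falls off the work surface, if the arm or the gripper's body presses on something with over 40 N, if the wrist force passes 120 N, or if a joint passes its speed limit or range.

### The arm

A 7-joint arm with a two-finger parallel gripper is mounted at the origin on the work surface. World frame = base frame: x ahead of the robot, y to its left, z up, the work surface at z = 0. Lengths are in m, angles in rad, forces in N, time in s.
With the tool pointing down it reaches from about 0.4 to 0.85 m from the base axis. Payload 4.5 kg.
Tool frame: the origin (TCP) lies between the finger pads, 19 mm behind the fingertips; this is the grasp point; z points along the fingers, y is the line along which they close (so a half turn about z gives the same grasp; the last joint's range is limited). The gripper opens to 85 mm and grips with 20 to 120 N. Pads are 22 mm wide; open, the fingers measure 114 mm over their backs; the gripper's body (76 mm by 85 mm) begins 54 mm behind the grasp point. The pads swing forward as they close: fully open they stand 13 mm farther back than shut.
Start: joints at [1.218, 0.689, -0.195, 1.565, 0.157, 0.902, -0.215], TCP at [0.236, -0.579, 0.25] pointing down, gripper open.
Joint ranges: [-3.01, 3.01], [-0.46, 2.08], [-1.47, 1.51], [0.13, 2.56], [-1, 4.14], [0.04, 2.09], [-2.66, 2.66]. Speed limits (rad/s): [2.57, 2.57, 3.14, 3.14, 3.14, 3.14, 3.14].

### API

Orientations are given as a rotation vector (axis times angle).
In Python, from station import robot gives the robot as it stands.
- The arm moves only by the tool play_rows, never from a script. Its argument "targets" is one flat list of numbers, 7 for each row, row after row: the shift along the tool's x, y, z in mm, then the turn, a rotation vector about the tool's x, y, z in degrees, then the finger opening in mm, from 0 to 85.4. A call has 1 to 20 rows; each row is the pose to reach, as a shift and turn from the pose commanded when the call began, along the tool's axes at that moment; what a row does not reach only later rows make up. A row lasts 1/12 s, in which the tool goes at most 41.7 mm and 7.16 degrees, less where a joint would pass 70% of its speed; a pose out of reach is approached as far as the arm can. A call with a gripper value outside its range is refused whole. The fingers move at their own pace and stop on an object; "grip_force" is the grip in N (left out, the last holds). Time passes only in rows, so rows that repeat a pose let the fingers close. It gives the time, the measured TCP pose, the force, the opening and the grip force at its end, in the units of the state.
- robot.get_state(): the state, without advancing time (a new reading comes with each control period).
- robot.get_image(name): name is "scene" or "top" or "wrist"; returns the picture (384x512x3 uint8, red, green, blue); there is no depth.
- robot.camera_info(name): a dict with "fovy" (degrees; the focal length in pixels is half the picture's height over the tangent of half this angle, whatever the lens; pixels are square), "cx", "cy" (the principal point, pixels), "distortion" ([k1, k2, p1, p2, k3] as OpenCV has them; the pictures are not rectified), "camera_from_world" (4x4, takes a point from world to camera coordinates). Camera axes: x right, y down, z forward; pixel columns grow to the right and rows downward; lengths in m; the calibration is good to about 2 mm. A picture is of the moment at which its call begins: read the wrist's pose just before it. camera_info takes no time and is no camera call; for the wrist camera it gives the pose at the moment of the call.
- robot.sign_off(): hands the job in; it is judged then, once.
Trained networks look in the newest picture that a camera, given by its name, has taken for a name from the list of things; names that differ only in an ending like _2 or _b are one class to them, and where a whole thing is asked for, a point or a joint stands for the part that bears it (a point fixed in the world has none). Each returns a list of dicts, best first, with "confidence" (0 to 1); they miss things now and then, are a little off and sometimes report something else, mostly with a low value. They report only what shows in the picture. A call takes as long as a camera call.
- robot.find_in(camera, query): "point" ([row, column] in pixels, amid what is visible of it).
The state is a dict: "time_s": time; "joints": joint angles; "dq": joint speeds; "tau": joint torques, N m; "tool_pos": TCP position; "eef_rot": TCP orientation; "contact_force": force on the tool from outside, world axes, zero at the start; "torque": the same for the moment, N m; "opening": finger opening in m; "finger_force": force on a finger pad.
Only numpy, scipy, OpenCV 4.12 (cv2) and the standard library are available. Lean on these libraries where they do the work, as an engineer would, in place of code of your own. Each camera call takes 0.05 s, during which the arm holds its last target. There are 200 camera calls.

## Working session

There is one attempt and no reset: what is moved stays moved. The work goes in short steps, Python scripts to look and compute and a tool call to move; the robot and the scene stay as the last step left them, time stands still between calls to the robot, and variables do not carry over. Pictures are saved under pics/ and viewed, at most 10 in all, crops included, and the job is handed in when it is done.

Besides the shell and the picture viewer there is one more tool, called after "Emit:" as name(argument=value, ...) on one line, values as JSON. play_rows: Moves the arm, as the interface text tells. Its arguments: {"type":"object","properties":{"targets":{"type":"array"},"grip_force":{"type":"number"}},"required":["targets"]}

```bash
mkdir -p pics
cat > h.py <<'E'
import numpy as np, cv2
from station import robot
def cam(n):
    i=robot.camera_info(n); f=192/np.tan(np.radians(i["fovy"])/2)
    return np.array([[f,0,i["cx"]],[0,f,i["cy"]],[0,0,1]]),np.array(i["distortion"],float),np.array(i["camera_from_world"])
def ray(n,rc,z):
    K,D,T=cam(n); p=cv2.undistortPoints(np.array([[[rc[1],rc[0]]]],float),K,D)[0,0]
    R=T[:3,:3]; o=-R.T@T[:3,3]; d=R.T@np.array([p[0],p[1],1]); return o+d*(z-o[2])/d[2]
def proj(n,P):
    K,D,T=cam(n); return cv2.projectPoints(np.array(P,float).reshape(-1,1,3),cv2.Rodrigues(T[:3,:3])[0],T[:3,3],K,D)[0][:,0]
E
python3 - <<'E'
from h import *
s=robot.get_state(); print(s)
for n in("top","scene"):
    im=robot.get_image(n); cv2.imwrite(f"pics/{n}0.png",im[:,:,::-1])
    for q,z in(("rim_centre",.108),("rim_0",.108),("rim_4",.108),("mount",.05),("reflector",.1),("grille",.07),("envelope",.06),("thumbwheel",.01)):
        for r in robot.find_in(n,q)[:1]: print(n,q,np.round(r["point"],1),round(r["confidence"],2),ray(n,r["point"],z).round(3))
E
```

```text
{'time_s': 0.0, 'joints': array([ 1.21776776,  0.68998081, -0.19450577,  1.56637079,  0.15730038,
        0.9024604 , -0.21506814]), 'dq': array([-0.00018652, -0.00053165,  0.00070632,  0.00016472, -0.00025672,
        0.00014395,  0.00153539]), 'tau': array([-5.64752554e-04, -5.39616001e+01, -1.26640230e+00, -1.58542281e+01,
        9.16600664e-03,  9.49686655e-03, -9.46255938e-06]), 'tool_pos': array([ 0.23550344, -0.57826782,  0.24917864]), 'eef_rot': array([-3.08124862e+00, -6.03683298e-01,  7.57356487e-04]), 'contact_force': array([-0.12149477, -0.60191458,  0.15888839]), 'torque': array([0.02661728, 0.02105698, 0.0519244 ]), 'finger_force': 0.0, 'opening': 0.08514280340862242}
top rim_centre [232.7 217.6] 0.64 [0.569 0.103 0.108]
top rim_0 [233.4 214.8] 0.8 [0.567 0.111 0.108]
top rim_4 [233.4 214.8] 0.8 [0.567 0.111 0.108]
top mount [233.1 215.3] 0.66 [0.572 0.115 0.05 ]
top reflector [233.2 217.7] 0.72 [0.568 0.104 0.1  ]
top grille [154.8 242.9] 0.93 [0.79  0.036 0.07 ]
top envelope [235.  370.9] 0.66 [ 0.561 -0.314  0.06 ]
top thumbwheel [235.4 146.2] 0.43 [0.571 0.32  0.01 ]
scene rim_centre [209.2 293.9] 0.62 [0.579 0.129 0.108]
scene rim_0 [205.4 291.6] 0.6 [0.577 0.113 0.108]
scene rim_4 [205.4 291.6] 0.6 [0.577 0.113 0.108]
scene mount [216.2 296.2] 0.79 [0.554 0.11  0.05 ]
scene reflector [206.5 292.9] 0.9 [0.571 0.112 0.1  ]
scene grille [235.1 208. ] 0.58 [0.813 0.068 0.07 ]
scene envelope [144.6 230.8] 0.78 [ 0.568 -0.298  0.06 ]
scene thumbwheel [279.2 337. ] 0.65 [0.563 0.319 0.01 ]
```

View pics/top0.png

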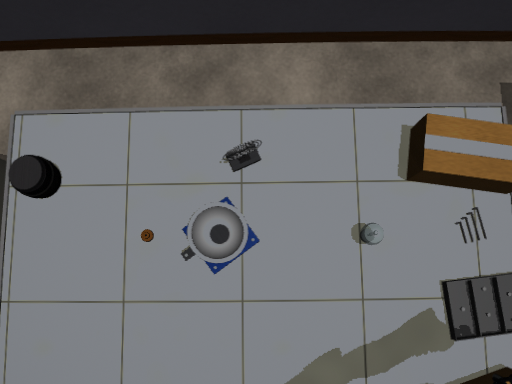

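View pics/scene0.png

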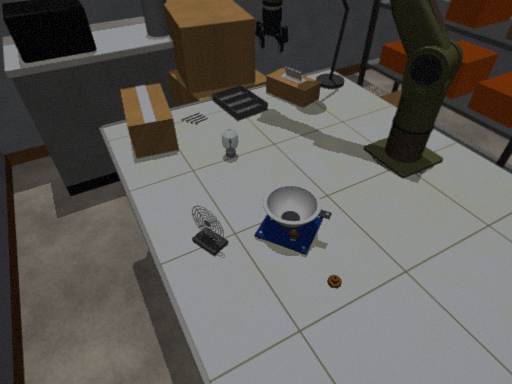

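The top view shows the white reflector at about (232,218), with the grey lug lower-left at about (254,188). The grille is at (155,243), the glass envelope at (234,371) and the thumbwheel at (235,147). The scene view agrees. Next I move the wrist camera over the unit with the fingers closed.

Emit:
play_rows(targets=[28,-25,-5,0,0,0,0,57,-51,-11,0,0,0,0,85,-76,-17,0,0,0,0,113,-102,-22,0,0,0,0,142,-127,-28,0,0,0,0,170,-152,-33,0,0,0,0,198,-178,-39,0,0,0,0,226,-203,-44,0,0,0,0,255,-229,-50,0,0,0,0,283,-254,-55,0,0,0,0,311,-279,-61,0,0,0,0,340,-305,-66,0,0,0,0,368,-330,-72,0,0,0,0,396,-356,-77,0,0,0,0,425,-381,-83,0,0,0,0,453,-406,-88,0,0,0,0,481,-432,-94,0,0,0,0,509,-457,-99,0,0,0,0,538,-483,-105,0,0,0,0,566,-508,-110,0,0,0,0], grip_force=20)

```text
time_s: 2.57
tool_pos: [0.5689, 0.1072, 0.3606]
eef_rot: [3.083, 0.604, 0.001]
contact_force: [1.4, 0.1, -0.1]
opening: 0.0004
finger_force: 0.0
```

Run:
```python
from h import *
s=robot.get_state(); print(s["time_s"],s["tool_pos"],s["eef_rot"],s["joints"],s["contact_force"],s["opening"])
K,D,T=cam("wrist");print(-T[:3,:3].T@T[:3,3],T[2,:3])
im=robot.get_image("wrist"); cv2.imwrite("pics/w0.png",im[:,:,::-1])
for q in("rim_centre","rim_0","reflector"):
  for r in robot.find_in("wrist",q)[:1]: print(q,r,ray("wrist",r["point"],.108))
```

```text
2.5667 [0.56891621 0.1072411  0.36058157] [3.08289055e+00 6.04389662e-01 1.12972686e-03] [-0.12652232  0.51376508 -0.23386971  1.55189376  0.12891654  1.09037063
 -1.57446658] [ 1.35305133  0.13595816 -0.13503021] 0.0003600493948564414
[0.64169453 0.13532418 0.48475169] [-0.28516277 -0.11687335 -0.95132687]
rim_centre {'point': [154.2, 260.1], 'confidence': 0.73} [0.5764049  0.11314299 0.108     ]
rim_0 {'point': [158.5, 261.8], 'confidence': 0.76} [0.57039921 0.10330316 0.108     ]
reflector {'point': [157.4, 259.0], 'confidence': 0.56} [0.56950363 0.10354987 0.108     ]
```

View pics/w0.png

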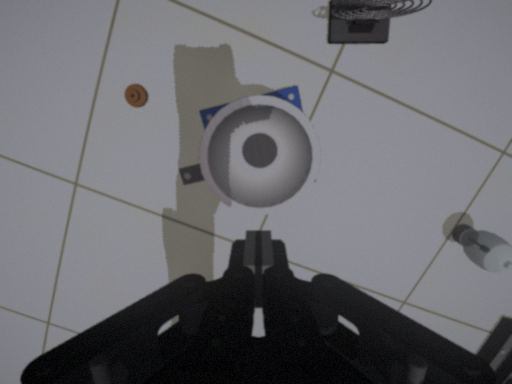

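The wrist view shows the rim circle centred near row 152, column 261, with the lug at about (174,191) on the left. Its shadow falls to the left too. I'll fit the rim circle to the image edges.

Run:
```python
from h import *
from scipy.optimize import minimize
from scipy.ndimage import map_coordinates
s=robot.get_state(); im=robot.get_image("wrist")
print(s["tool_pos"],np.abs(s["dq"]).max())
ims={"wrist":im,"top":robot.get_image("top")}
t=np.linspace(0,2*np.pi,360,endpoint=False); u=np.c_[np.cos(t),np.sin(t)]
def C(c,r,z=.108): return np.c_[np.array(c)+r*u,np.full(360,z)]
for n,im in ims.items():
    g=cv2.GaussianBlur(im,(0,0),1.2).astype(float)
    G=np.sqrt(cv2.Sobel(g,-1,1,0)**2+cv2.Sobel(g,-1,0,1)**2).max(2); G=np.minimum(G,60)
    def f(c,rs=(.082,.070)): 
        v=0
        for r in rs: p=proj(n,C(c,r)); v-=map_coordinates(G,[p[:,1],p[:,0]],order=1).mean()
        return v
    best=min(((f((x,y)),x,y) for x in np.arange(.545,.6,.004) for y in np.arange(.08,.14,.004)))
    m=minimize(f,best[1:],method="Nelder-Mead",options=dict(xatol=1e-4)); c=m.x
    print(n,c.round(4),m.fun,best[0],proj(n,[[*c,.108]]))
    # darkness in annulus r=.09-.11 at z=.105: lug
    dark=[np.mean([map_coordinates(im.mean(2),proj(n,C(c,r,.105))[:,::-1].T,order=1) for r in np.arange(.09,.11,.004)],0)][0]
    w=dark<np.percentile(dark,12)
    print("lug deg",np.where(dark<70)[0].tolist()[::3], dark.min(), dark.argmin())
    if n=="wrist":
        o=im[:,:,::-1].copy()
        for r in(.082,.070): cv2.polylines(o,[proj(n,C(c,r)).round().astype(int)],True,(0,255,0),1)
        for k,d in enumerate((0,)): pass
        cv2.imwrite("pics/w1.png",cv2.resize(o[60:260,130:390],None,fx=3,fy=3,interpolation=cv2.INTER_CUBIC)[:600])
    # lug ray
    print("lug ray", ray("wrist",(174,191),.105) if n=="wrist" else ray("top",(254,188),.105))
```

```text
[0.56830184 0.10626841 0.35975842] 0.040716642209137344
wrist [0.5685 0.099 ] -90.25723889481992 -89.1070073537896 [[259.8246765  158.09199608]]
lug deg [119, 122, 125, 128, 131] 50.04275771989919 129
lug ray [0.51217678 0.17780578 0.105     ]
top [0.5738 0.1024] -67.01780566787 -66.33222573036664 [[217.99150475 230.78452352]]
lug deg [13, 16, 19, 22, 25, 28, 31, 34, 37, 40, 43, 46, 49, 52, 55, 58, 61, 64, 67, 70, 73, 76, 79, 82, 85, 88, 91, 94, 97, 100, 103, 106, 109, 112, 115, 118, 121, 124, 127, 130, 133, 136, 139, 142, 145, 148, 151, 154, 157, 160, 163, 166, 169, 172, 175, 178, 181, 184, 187, 190, 193, 196, 199, 202] 18.02118241946631 15
lug ray [0.51356194 0.18216913 0.105     ]
```

View pics/w1.png

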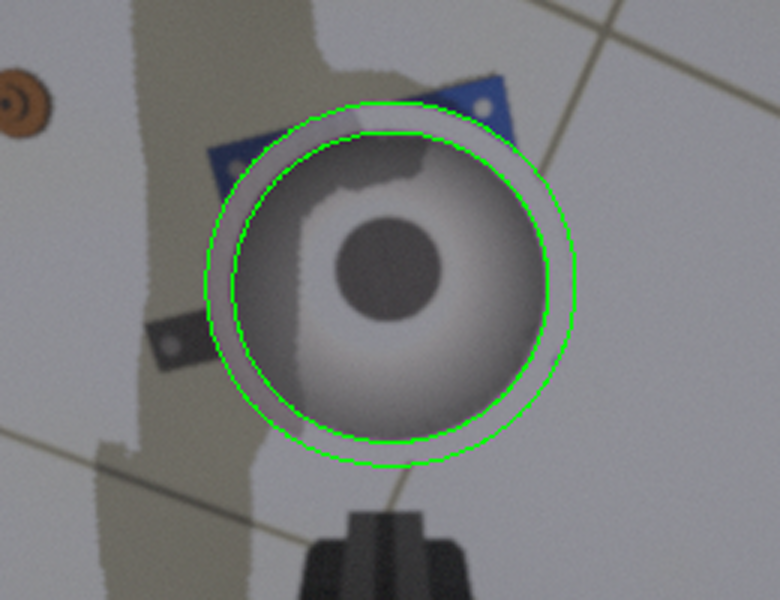

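The green fit circles lie on the rim edges in this picture, and the lug is at about 126° in world azimuth. I'll refit once with the arm settled, then work out the approach.

```bash
cat > fit.py <<'E'
from h import *
from scipy.optimize import minimize
from scipy.ndimage import map_coordinates
t=np.linspace(0,2*np.pi,360,endpoint=False); u=np.c_[np.cos(t),np.sin(t)]
def fit(n):
    I=robot.get_image(n); g=cv2.GaussianBlur(I,(0,0),1.2).astype(float)
    G=np.minimum(np.sqrt(cv2.Sobel(g,-1,1,0)**2+cv2.Sobel(g,-1,0,1)**2).max(2),60)
    def f(c): return -sum(map_coordinates(G,proj(n,np.c_[np.array(c)+r*u,np.full(360,.108)])[:,::-1].T,order=1).mean() for r in(.082,.07))
    b=min((f((x,y)),x,y) for x in np.arange(.55,.592,.004) for y in np.arange(.084,.124,.004))
    return minimize(f,b[1:],method="Nelder-Mead").x
E
python3 - <<'E'
from fit import *
for n in("wrist","scene"): print(n,fit(n))
s=robot.get_state();print(s["time_s"],s["tool_pos"],s["eef_rot"],s["contact_force"])
R=cv2.Rodrigues(s["eef_rot"])[0]; c=np.array([.570,.101])
for r in (.082,):
  a=np.radians(126); P=np.array([c[0]+r*np.cos(a),c[1]+r*np.sin(a),.127]); print(P,(R.T@(P-s["tool_pos"])*1000).round(1))
E
```

```text
wrist [0.56900703 0.1017917 ]
scene [0.57239554 0.10631062]
2.9667 [0.56797306 0.10319228 0.35988446] [ 3.08269277e+00  5.99523572e-01 -1.23701051e-03] [0.22996748 0.90327049 0.6837899 ]
[0.52180161 0.16733939 0.127     ] [-18.5 -77.  232.8]
```

Emit:
play_rows(targets=[-5,-22,30,0,0,0,0,-10,-44,60,0,0,0,0,-15,-60,95,0,0,0,0,-18,-72,130,0,0,0,0,-19,-77,160,0,0,0,0,-19,-77,185,0,0,0,0,-19,-77,205,0,0,0,0,-19,-77,218,0,0,0,0,-19,-77,223,0,0,0,0,-19,-77,225,0,0,0,0,-19,-77,225,0,0,0,0,-19,-77,225,0,0,0,0,-19,-77,225,0,0,0,0,-19,-77,225,0,0,0,0])

```text
time_s: 4.13
tool_pos: [0.5223, 0.1694, 0.1359]
eef_rot: [-3.083, -0.603, -0.003]
contact_force: [-0.1, -0.4, 0.0]
opening: -0.0
finger_force: 0.0
```

Run:
```python
from h import *
im=robot.get_image("wrist"); cv2.imwrite("pics/w2.png",cv2.resize(im[100:384,100:480,::-1],None,fx=2,fy=2))
s=robot.get_state();print(s["time_s"],s["tool_pos"],s["eef_rot"],s["contact_force"])
for i in range(3): robot.get_image("top"); print(robot.get_state()["contact_force"].round(2),robot.get_state()["tool_pos"].round(4))
```

```text
4.1833 [0.52214694 0.16936478 0.13575444] [-3.08289317e+00 -6.03516069e-01 -2.33261504e-03] [-0.2367268   0.47512318 -0.27826679]
[-0.59  0.14 -0.21] [0.522  0.1694 0.1356]
[-0.08 -0.03  0.5 ] [0.5219 0.1694 0.1355]
[ 0.09 -0.21 -0.42] [0.5219 0.1694 0.1353]
```

View pics/w2.png

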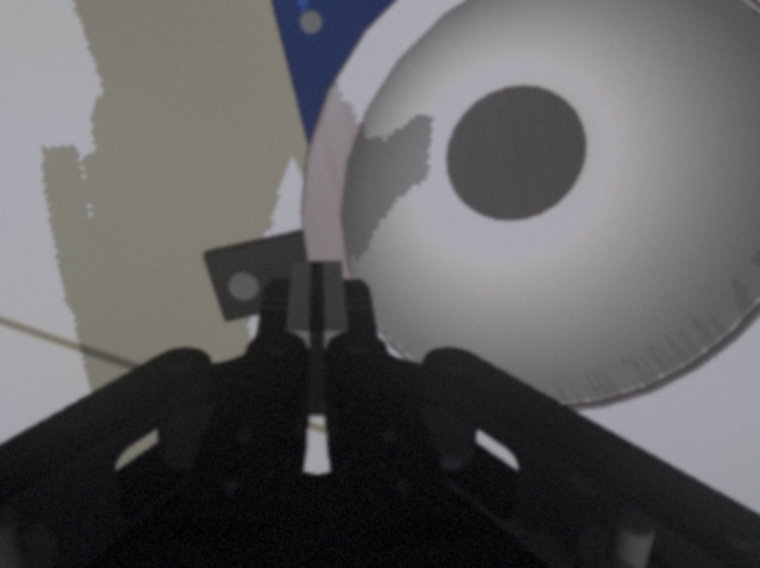

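The fingertips hover over the rim right beside the lug, at about (270,318) in this crop. I'll descend slowly.

Emit:
play_rows(targets=[0,0,2,0,0,0,0,0,0,4,0,0,0,0,0,0,6,0,0,0,0,0,0,7.5,0,0,0,0,0,0,8.5,0,0,0,0,0,0,9,0,0,0,0,0,0,9.5,0,0,0,0,0,0,9.5,0,0,0,0,0,0,9.5,0,0,0,0])

```text
time_s: 5.08
tool_pos: [0.5215, 0.1697, 0.1256]
eef_rot: [-3.083, -0.604, 0.0]
contact_force: [-2.3, 1.1, 3.2]
opening: -0.0006
finger_force: 1.6
```

```bash
cat > st.py <<'E'
from h import *
F=[]
for i in range(6): robot.get_image("top"); s=robot.get_state(); F.append(s["contact_force"])
c=np.array([.5705,.102]); d=s["tool_pos"][:2]-c
print(s["time_s"],s["tool_pos"].round(4),s["eef_rot"].round(4),np.mean(F,0).round(2),np.std(F,0).round(2),"r",np.hypot(*d).round(4),"ang",np.degrees(np.arctan2(d[1],d[0])).round(1))
E
python3 st.py
```

```text
5.3833 [0.5215 0.1696 0.1256] [-3.0826e+00 -6.0430e-01  1.0000e-04] [-1.55  1.62  3.41] [0.54 0.53 0.49] r 0.0835 ang 125.9
```

Run:
```python
from h import *
R=cv2.Rodrigues(np.array([-3.083,-.604,0]))[0]
P=lambda a:82*np.array([np.cos(np.radians(a)),np.sin(np.radians(a)),0])
for k in range(8):
    a=126-45*k
    print(k," ".join("%g,%g"%tuple((R.T@(P(a-d)-P(a)))[:2].round()) for d in np.linspace(3,45,15)))
```

```text
0 4,-1 8,-2 13,-2 17,-2 21,-2 26,-2 30,-2 34,-1 38,-0 42,1 47,2 51,4 54,5 58,7 62,9
1 4,2 7,5 10,8 14,10 17,13 20,17 22,20 25,23 27,27 29,31 31,34 33,38 35,42 36,46 37,51
2 1,4 2,8 2,13 2,17 2,21 2,26 2,30 1,34 0,38 -1,42 -2,47 -4,51 -5,54 -7,58 -9,62
3 -2,4 -5,7 -8,10 -10,14 -13,17 -17,20 -20,22 -23,25 -27,27 -31,29 -34,31 -38,33 -42,35 -46,36 -51,37
4 -4,1 -8,2 -13,2 -17,2 -21,2 -26,2 -30,2 -34,1 -38,0 -42,-1 -47,-2 -51,-4 -54,-5 -58,-7 -62,-9
5 -4,-2 -7,-5 -10,-8 -14,-10 -17,-13 -20,-17 -22,-20 -25,-23 -27,-27 -29,-31 -31,-34 -33,-38 -35,-42 -36,-46 -37,-51
6 -1,-4 -2,-8 -2,-13 -2,-17 -2,-21 -2,-26 -2,-30 -1,-34 -0,-38 1,-42 2,-47 4,-51 5,-54 7,-58 9,-62
7 2,-4 5,-7 8,-10 10,-14 13,-17 17,-20 20,-22 23,-25 27,-27 31,-29 34,-31 38,-33 42,-35 46,-36 51,-37
```

Emit:
play_rows(targets=[4,-1,0,0,0,0,0,8,-2,-0.3,0,0,0,0,13,-2,-0.3,0,0,0,0,17,-2,-0.3,0,0,0,0,21,-2,-0.3,0,0,0,0,26,-2,-0.3,0,0,0,0,30,-2,-0.3,0,0,0,0,34,-1,-0.3,0,0,0,0,38,0,-0.3,0,0,0,0,42,1,-0.3,0,0,0,0,47,2,-0.3,0,0,0,0,51,4,-0.3,0,0,0,0,54,5,-0.3,0,0,0,0,58,7,-0.3,0,0,0,0,62,9,-0.3,0,0,0,0,62,9,-0.3,0,0,0,0,62,9,-0.3,0,0,0,0])

```text
time_s: 6.8
tool_pos: [0.5833, 0.1843, 0.1259]
eef_rot: [-3.083, -0.603, -0.002]
contact_force: [0.3, 0.0, 2.1]
opening: -0.0003
finger_force: 0.7
```

```bash
python3 st.py
```

```text
7.1 [0.5828 0.1843 0.126 ] [3.0829e+00 6.0370e-01 1.4000e-03] [ 1.02 -0.22  1.51] [0.37 0.35 0.46] r 0.0832 ang 81.5
```

Emit:
play_rows(targets=[4,2,0.3,0,0,0,0,7,5,0.3,0,0,0,0,10,8,0.3,0,0,0,0,14,10,0.3,0,0,0,0,17,13,0.3,0,0,0,0,20,17,0.3,0,0,0,0,22,20,0.3,0,0,0,0,25,23,0.3,0,0,0,0,27,27,0.3,0,0,0,0,29,31,0.3,0,0,0,0,31,34,0.3,0,0,0,0,33,38,0.3,0,0,0,0,35,42,0.3,0,0,0,0,36,46,0.3,0,0,0,0,37,51,0.3,0,0,0,0,37,51,0.3,0,0,0,0,37,51,0.3,0,0,0,0])

```text
time_s: 8.52
tool_pos: [0.6367, 0.1502, 0.1256]
eef_rot: [3.082, 0.602, 0.002]
contact_force: [0.8, -0.2, 2.8]
opening: -0.0002
finger_force: 1.1
```

```bash
python3 st.py
```

```text
8.8167 [0.6364 0.1506 0.1256] [3.0822e+00 6.0340e-01 1.2000e-03] [ 0.66 -1.17  2.31] [0.4  0.62 0.24] r 0.0819 ang 36.4
```

Emit:
play_rows(targets=[1,4,0,0,0,0,0,2,8,0,0,0,0,0,2,13,0,0,0,0,0,2,17,0,0,0,0,0,2,21,0,0,0,0,0,2,26,0,0,0,0,0,2,30,0,0,0,0,0,1,34,0,0,0,0,0,0,38,0,0,0,0,0,-1,42,0,0,0,0,0,-2,47,0,0,0,0,0,-4,51,0,0,0,0,0,-5,54,0,0,0,0,0,-7,58,0,0,0,0,0,-9,62,0,0,0,0,0,-9,62,0,0,0,0,0,-9,62,0,0,0,0,0])

```text
time_s: 10.23
tool_pos: [0.6511, 0.0892, 0.1255]
eef_rot: [3.082, 0.602, -0.0]
contact_force: [0.4, -0.3, 1.7]
opening: -0.0001
finger_force: 1.2
```

```bash
python3 st.py
```

```text
10.5333 [0.6512 0.0896 0.1255] [ 3.082e+00  6.033e-01 -2.000e-04] [ 0.34 -1.24  2.66] [0.38 0.7  0.24] r 0.0816 ang -8.8
```

Emit:
play_rows(targets=[-2,4,0,0,0,0,0,-5,7,0,0,0,0,0,-8,10,0,0,0,0,0,-10,14,0,0,0,0,0,-13,17,0,0,0,0,0,-17,20,0,0,0,0,0,-20,22,0,0,0,0,0,-23,25,0,0,0,0,0,-27,27,0,0,0,0,0,-31,29,0,0,0,0,0,-34,31,0,0,0,0,0,-38,33,0,0,0,0,0,-42,35,0,0,0,0,0,-46,36,0,0,0,0,0,-51,37,0,0,0,0,0,-51,37,0,0,0,0,0,-51,37,0,0,0,0,0])

```text
time_s: 11.95
tool_pos: [0.6172, 0.036, 0.1254]
eef_rot: [3.082, 0.603, -0.002]
contact_force: [0.3, -0.6, 2.6]
opening: 0.0
finger_force: 1.3
```

```bash
python3 st.py
```

```text
12.25 [0.6175 0.0362 0.1254] [ 3.0823e+00  6.0330e-01 -1.5000e-03] [-0.4  -0.99  3.02] [0.56 0.52 0.35] r 0.0809 ang -54.5
```

Emit:
play_rows(targets=[-4,1,-0.2,0,0,0,0,-8,2,-0.2,0,0,0,0,-13,2,-0.2,0,0,0,0,-17,2,-0.2,0,0,0,0,-21,2,-0.2,0,0,0,0,-26,2,-0.2,0,0,0,0,-30,2,-0.2,0,0,0,0,-34,1,-0.2,0,0,0,0,-38,0,-0.2,0,0,0,0,-42,-1,-0.2,0,0,0,0,-47,-2,-0.2,0,0,0,0,-51,-4,-0.2,0,0,0,0,-54,-5,-0.2,0,0,0,0,-58,-7,-0.2,0,0,0,0,-62,-9,-0.2,0,0,0,0,-62,-9,-0.2,0,0,0,0,-62,-9,-0.2,0,0,0,0])

```text
time_s: 13.67
tool_pos: [0.5562, 0.0216, 0.1256]
eef_rot: [3.083, 0.604, -0.002]
contact_force: [-0.6, 0.3, 1.1]
opening: 0.0001
finger_force: 1.0
```

```bash
python3 st.py
```

```text
13.9667 [0.5565 0.0215 0.1255] [ 3.0829e+00  6.0370e-01 -1.9000e-03] [-0.58  0.16  2.41] [0.21 0.59 0.54] r 0.0817 ang -99.9
```

Emit:
play_rows(targets=[-4,-2,0,0,0,0,0,-7,-5,0,0,0,0,0,-10,-8,0,0,0,0,0,-14,-10,0,0,0,0,0,-17,-13,0,0,0,0,0,-20,-17,0,0,0,0,0,-22,-20,0,0,0,0,0,-25,-23,0,0,0,0,0,-27,-27,0,0,0,0,0,-29,-31,0,0,0,0,0,-31,-34,0,0,0,0,0,-33,-38,0,0,0,0,0,-35,-42,0,0,0,0,0,-36,-46,0,0,0,0,0,-37,-51,0,0,0,0,0,-37,-51,0,0,0,0,0,-37,-51,0,0,0,0,0])

```text
time_s: 15.38
tool_pos: [0.5029, 0.0556, 0.1256]
eef_rot: [-3.082, -0.605, 0.001]
contact_force: [-0.7, 1.2, 1.8]
opening: -0.0001
finger_force: 1.0
```

```bash
python3 st.py
```

```text
15.6833 [0.5031 0.0552 0.1256] [-3.0826e+00 -6.0390e-01  1.0000e-03] [-1.18  1.05  2.06] [0.38 0.55 0.39] r 0.082 ang -145.2
```

Emit:
play_rows(targets=[-1,-4,0,0,0,0,0,-2,-8,0,0,0,0,0,-2,-13,0,0,0,0,0,-2,-17,0,0,0,0,0,-2,-21,0,0,0,0,0,-2,-26,0,0,0,0,0,-2,-30,0,0,0,0,0,-1,-34,0,0,0,0,0,0,-38,0,0,0,0,0,1,-42,0,0,0,0,0,2,-47,0,0,0,0,0,4,-51,0,0,0,0,0,5,-54,0,0,0,0,0,7,-58,0,0,0,0,0,9,-62,0,0,0,0,0,9,-62,0,0,0,0,0,9,-62,0,0,0,0,0])

```text
time_s: 17.1
tool_pos: [0.4885, 0.1166, 0.1257]
eef_rot: [-3.082, -0.605, -0.001]
contact_force: [-1.0, 1.8, 1.7]
opening: 0.0003
finger_force: 1.0
```

```bash
python3 st.py
```

```text
17.4 [0.4885 0.1161 0.1257] [-3.0824e+00 -6.0400e-01 -8.0000e-04] [-0.61  1.58  1.86] [0.42 0.69 0.76] r 0.0832 ang 170.2
```

Emit:
play_rows(targets=[2,-4,0,0,0,0,0,5,-7,0.1,0,0,0,0,8,-10,0.1,0,0,0,0,10,-14,0.1,0,0,0,0,13,-17,0.1,0,0,0,0,17,-20,0.1,0,0,0,0,20,-22,0.1,0,0,0,0,23,-25,0.1,0,0,0,0,27,-27,0.1,0,0,0,0,31,-29,0.1,0,0,0,0,34,-31,0.1,0,0,0,0,38,-33,0.1,0,0,0,0,42,-35,0.1,0,0,0,0,46,-36,0.1,0,0,0,0,51,-37,0.1,0,0,0,0,51,-37,0.1,0,0,0,0,51,-37,0.1,0,0,0,0])

```text
time_s: 18.82
tool_pos: [0.5225, 0.17, 0.1257]
eef_rot: [-3.082, -0.604, -0.003]
contact_force: [1.0, -0.3, 1.8]
opening: -0.0001
finger_force: 0.9
```

```bash
python3 st.py
```

```text
19.1167 [0.5222 0.1697 0.1258] [-3.0825e+00 -6.0380e-01 -2.2000e-03] [0.71 0.9  1.73] [0.4  0.3  0.37] r 0.0831 ang 125.5
```

The circle is closed, with steady contact at each point checked. Lifting clear.

Emit:
play_rows(targets=[0,0,-1,0,0,0,0,0,0,-3,0,0,0,0,0,0,-8,0,0,0,0,0,0,-20,0,0,0,0,0,0,-40,0,0,0,0,0,0,-70,0,0,0,0,0,0,-100,0,0,0,0,0,0,-130,0,0,0,0,0,0,-160,0,0,0,0,0,0,-180,0,0,0,0,0,0,-190,0,0,0,0,0,0,-190,0,0,0,0,0,0,-190,0,0,0,0,0,0,-190,0,0,0,0,0,0,-190,0,0,0,0,0,0,-190,0,0,0,0,0,0,-190,0,0,0,0,0,0,-190,0,0,0,0])

```text
time_s: 20.62
tool_pos: [0.5215, 0.1692, 0.315]
eef_rot: [3.083, 0.604, -0.002]
contact_force: [-0.8, 0.9, 0.3]
opening: -0.0
finger_force: 0.0
```

```bash
python3 st.py
python3 - <<'E'
from fit import *
for n in("wrist","scene"): print(n,fit(n))
a=cv2.imread("pics/scene0.png"); b=robot.get_image("scene")[:,:,::-1]
cv2.imwrite("pics/s1.png",np.hstack([a[90:330,150:400],b[90:330,150:400]]))
E
```

```text
20.9167 [0.5217 0.1693 0.3156] [ 3.0829  0.6038 -0.    ] [-0.11 -0.59  0.1 ] [0.36 0.53 0.3 ] r 0.0831 ang 126.0
wrist [0.56823676 0.10387718]
scene [0.57381777 0.10807846]
```

View pics/s1.png

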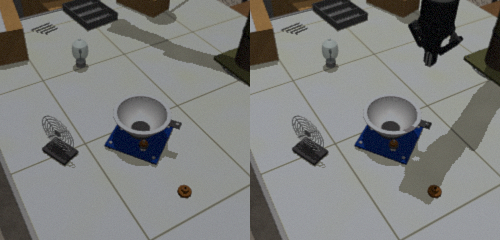

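The side-by-side view shows the unit (about (140,120) in each half) and all three bystanders unmoved and upright, with the fingers clear.

```bash
python3 -c "
from station import robot
print(robot.sign_off())"
```

```text
the job is handed in; nothing more can be done
None
```

I ran the closed fingertips clockwise all the way round the rim from the lug and back, reading about 1.5–3.5 N of contact at each eighth of a turn, then lifted clear. The unit and the three bystanders look unmoved, and I handed the job in at about 21 s; no verdict came back.

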